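# Set the haematocrit centrifuge timer

## Task

Get the haematocrit centrifuge going for a ten-minute spin: first press its lid shut until the catch snaps, then wind the timer knob clockwise past its red top mark until you feel it come up against its stop, without forcing it. Then turn it back down to 10 minutes and let go. Press the lid gently and leave the rack, bottle and tray where they stand.

Things in the scene. Friction and masses are not known exactly. Their poses are not given: they have to be found in the camera images.
- centrifuge: White bench haematocrit centrifuge, 270 mm deep (x), 340 mm wide (y), flat top deck 160 mm high, fixed to the bench. Origin: centre of its underside on the bench; x points to its back, away from the user; y to its left. The round rotor chamber with the lid is on the left of the deck, the timer on the right.
- lid (a joint): Lid hinge, rad: 0 is shut on its rubber gasket (which gives down to about -0.03 under 20 N), up to 0.03 is shut with the catch snapped, larger is more open (it starts between 0.55 and 0.9). The stiff hinge holds the lid where it is left. From about 0.06 rad down a sprung ball catch resists with about 6 N at the lip, then snaps and holds it shut.
- lid_hinge (a point): Point on the lid's hinge axis, in the middle of its width, at the back of the deck, 172 mm above the bench. The axis runs along the centrifuge's y.
- lid_panel: Grey lid with a smoky window and a 4 mm gasket under it, 190 mm wide, 16 mm thick, reaching 215 mm from the hinge axis to its front edge, with a black lip 80 mm wide reaching 237 mm. Its origin is on the hinge axis, half way through its thickness; its x points from the front edge to the hinge, its z out of its outer face.
- lid_press (a point): Where to press the lid: on its outer face, in the middle of its width, 205 mm from the hinge axis and 8 mm off its mid plane; moves with the lid.
- timer (a joint): Knob angle, rad, growing clockwise seen from above: 0 minutes is 0, 0.2094 a minute, 10 minutes 2.094, 15 (red top mark) 3.142. Starts at 5 to 7 minutes. It stays where left; turning takes about 0.15 N m clockwise, less back. Between 3.3 and 4.0 (differs each time) it meets a springy stop giving 1 rad per 5 N m; more than 0.38 N m on the stop, beyond the turning torque, is forcing it.
- timer_knob: Black pointer knob on an upright axis: a round skirt 48 mm across and 5 mm high, on it a grip bar 44 mm long, 12 mm wide and 21 mm high. A white line on the bar's top runs from the middle to the pointing end. Origin on the axis, at the underside of the skirt (163 mm above the bench), x along the bar towards the pointing end, z up.
- timer_axis (a point): Point on the knob's axis, 178 mm above the bench, about half way up the grip bar (bar from 168 to 189 mm above the bench). The centre lies 70 mm from the edge of the shut lid.
- pointer_tip (a point): Pointing end of the white line, on top of the bar, 22 mm from the axis.
- timer_dial (a point): Pale dial plate under the knob, 88 mm across, 3 mm thick, fixed on the deck, with the clockwork and winding stop inside. Origin on the knob's axis on the plate's face, 163 mm above the bench, axes as the centrifuge's. Marks each minute over a half turn, clockwise: 0 at the left (+y), 7.5 at the far side (+x), 15 at the right (-y). Long marks at 0, 5, 10, 15; the one at 15 is red, the top mark.
- tube_rack: White rack with eight purple-capped blood tubes, 100 x 45 mm, 90 mm high, loose; origin centre of underside. Not to be moved.
- reagent_bottle: Amber bottle, 52 mm across, 115 mm high, loose; origin centre of underside. Not to be moved.
- sealant_tray: White tray of capillary sealing clay, 60 x 100 mm, 14 mm high, loose; origin centre of underside. Not to be moved.

How it is judged:
By the outcome, as a careful person would: the job done as asked, in the order asked, and still so for the second after the job is handed in, with the robot touching nothing.
It also fails if it takes over 72 s, if anything falls off the work surface, if the arm or the gripper's body presses on something with over 40 N, if the wrist force passes 120 N, or if a joint passes its speed limit or range.

## Robot

A 7-joint arm with a two-finger parallel gripper is mounted at the origin on the work surface. World frame = base frame: x ahead of the robot, y to its left, z up, the work surface at z = 0. Lengths are in m, angles in rad, forces in N, time in s.
With the tool pointing down it reaches from about 0.35 to 0.9 m from the base axis. Payload 19.9 kg.
Tool frame: the origin (TCP) lies at the very end of the fingers, on their centre line; the grasp point (between the pads) lies 19 mm behind it; z points along the fingers, y is the line along which they close (so a half turn about z gives the same grasp; the last joint's range is limited). The gripper opens to 85 mm and grips with 20 to 120 N. Pads are 22 mm wide; open, the fingers measure 114 mm over their backs; the gripper's body (76 mm by 85 mm) begins 54 mm behind the grasp point. The pads swing forward as they close: fully open they stand 13 mm farther back than shut.
Start: joints at [-1.143, 0.417, -0.01, 1.614, 0.005, 1.111, -0.053], TCP at [0.283, 0.557, 0.231] pointing down, gripper open.
Joint ranges: [-2.81, 2.81], [-0.39, 2.02], [-1.27, 1.25], [0.06, 2.57], [-1.19, 4.33], [0.19, 2], [-2.82, 2.82]. Speed limits (rad/s): [1.89, 1.89, 2.39, 2.39, 3.01, 3.01, 3.01].

## Interface

Orientations are given as [roll, pitch, yaw] about the fixed x, y, z axes, in that order (R = Rz(yaw) Ry(pitch) Rx(roll)).
In Python, from plant import manip, grab_frame, boxes_of, pinpoint gives the robot as it stands.
- The arm moves only by the tool step_arm, never from a script. Its argument "rows" is a list of rows, each a list of 4 numbers: the shift along the tool's x, y, z in mm, then the turn about the tool's z in degrees. A call has 1 to 12 rows; each row shifts and turns the commanded pose from where the row before left it, along the tool's axes as they then stand; what a row does not reach is not made up. A row lasts 1/8 s, in which the tool goes at most 62.5 mm and 10.7 degrees, less where a joint would pass 70% of its speed; a pose out of reach is approached as far as the arm can. A call with a gripper value outside its range is refused whole. "jaw" is the closure, from 0 (fully open) to 1 (shut), set as the call begins (left out, the last holds). The fingers move at their own pace and stop on an object; the grip force is fixed at half the most. Time passes only in rows, so rows that do not move let the fingers close. It gives the time, the measured TCP pose, the force, the opening and the grip force at its end, in the units of the state.
- manip.sense(): the state, without advancing time (a new reading comes with each control period).
- grab_frame(name): name is "scene" or "top" or "wrist"; returns a dict with "frame" (420x560x3 uint8, red, green, blue), "camera_matrix" (3x3 intrinsics, pixels), "k1" (the pictures are not rectified: a ray, as slopes to the right and down, at radius r is drawn at 1 + k1 r^2 times it, then the intrinsics apply), "view" (4x4, takes a point from world to camera coordinates). Camera axes: x right, y down, z forward; pixel columns grow to the right and rows downward; lengths in m; the calibration is good to about 2 mm. A picture is of the moment at which its call begins. There is no depth.
- manip.sign_off(): hands the job in; it is judged then, once.
Trained networks look in a picture, given as the dict that the camera call returned (one of the last four; its "shot" number tells which), for a name from the list of things; names that differ only in an ending like _2 or _b are one class to them, and where a whole thing is asked for, a point or a joint stands for the part that bears it (a point fixed in the world has none). Each returns a list of dicts, best first, with "score" (0 to 1); they miss things now and then, are a little off and sometimes report something else, mostly with a low value. They report only what shows in the picture. A call takes as long as a camera call.
- boxes_of(picture, label): "at" ([column, row] in pixels, amid what is visible of it).
- pinpoint(picture, label): "at" ([column, row] in pixels: a listed point, or the origin of a listed thing).
The state is a dict: "time_s": time; "joints": joint angles; "joint_velocities": joint speeds; "joint_torque": joint torques, N m; "eef_pos": TCP position; "tool_rot": TCP orientation; "wrist_force": force on the tool from outside, world axes, zero at the start; "torque": the same for the moment, N m; "finger_gap": opening from 0.0 (shut) to 1.0 (fully open); "grip_force": force on a finger pad.
Only numpy, scipy, OpenCV 4.12 (cv2) and the standard library are available. Lean on these libraries where they do the work, as an engineer would, in place of code of your own. Each camera call takes 0.05 s, during which the arm holds its last target. There are 200 camera calls.

## Working session

There is one attempt and no reset: what is moved stays moved. The work goes in short steps, Python scripts to look and compute and a tool call to move; the robot and the scene stay as the last step left them, time stands still between calls to the robot, and variables do not carry over. Pictures are saved under pics/ and viewed, at most 10 in all, crops included, and the job is handed in when it is done.

Besides the shell and the picture viewer there is one more tool, called after "Request:" as name(argument=value, ...) on one line, values as JSON. step_arm: Moves the arm, as the interface text tells. Its arguments: {"type":"object","properties":{"rows":{"type":"array"},"jaw":{"type":"number"}},"required":["rows"]}

```bash
mkdir -p pics; cat > h.py <<'E'
import numpy as np, cv2
from plant import manip, grab_frame, boxes_of, pinpoint
from scipy.spatial.transform import Rotation as Rn
def ray(p,uv):
    K=np.array(p["camera_matrix"]);V=np.array(p["view"])
    d=np.array([(uv[0]-K[0,2])/K[0,0],(uv[1]-K[1,2])/K[1,1]]);s=d.copy()
    for _ in range(30): s=d/(1+p["k1"]*(s@s))
    R=V[:3,:3];return -R.T@V[:3,3], R.T@np.array([s[0],s[1],1])
def atz(p,uv,z):
    o,d=ray(p,uv);return o+d*(z-o[2])/d[2]
def proj(p,X):
    K=np.array(p["camera_matrix"]);V=np.array(p["view"])
    c=V[:3,:3]@np.array(X)+V[:3,3];s=c[:2]/c[2];s=s*(1+p["k1"]*(s@s))
    return K[:2,:2]@s+K[:2,2]
def tri(ps,uvs):
    A=np.zeros((3,3));b=np.zeros(3)
    for p,uv in zip(ps,uvs):
        o,d=ray(p,uv);d=d/np.linalg.norm(d);M=np.eye(3)-np.outer(d,d);A+=M;b+=M@o
    return np.linalg.solve(A,b)
def save(p,n): cv2.imwrite("pics/"+n,cv2.cvtColor(p["frame"],cv2.COLOR_RGB2BGR))
E
python3 - <<'E'
from h import *
np.set_printoptions(precision=4,suppress=True)
s=manip.sense();print(s["time_s"],s["eef_pos"],s["tool_rot"])
P={n:grab_frame(n) for n in("scene","top","wrist")}
for n,p in P.items():
    save(p,n+"0.png"); print(n,"cam",ray(p,(280,210))[0])
Z=dict(lid_hinge=.172,timer_axis=.178,pointer_tip=.189,timer_dial=.163,centrifuge=0,timer_knob=.163,tube_rack=0,reagent_bottle=0,sealant_tray=0,lid_press=.28)
for k,z in Z.items():
    for n,p in P.items():
        r=pinpoint(p,k)[:1]
        for q in r: print(k,n,np.round(q["at"],1),round(q["score"],2),atz(p,q["at"],z))
E
cd pics; python3 -c "
import cv2,numpy as np
cv2.imwrite('both.png',cv2.resize(np.hstack([cv2.imread('scene0.png'),cv2.imread('top0.png')]),(800,300)))"
```

```text
0.0 [0.2828 0.557  0.2306] [-3.1403  0.0001  2.6718]
scene cam [0.7573 0.5098 1.2016]
top cam [0.3528 0.0409 1.0048]
wrist cam [0.2224 0.5867 0.3734]
lid_hinge scene [230.6 251.1] 0.96 [0.6866 0.0933 0.172 ]
lid_hinge top [258.4 143.5] 0.92 [0.6853 0.1002 0.172 ]
timer_axis scene [237.4 172.8] 0.95 [ 0.592  -0.0846  0.178 ]
pointer_tip scene [230.7 179.8] 0.68 [ 0.6159 -0.0675  0.189 ]
pointer_tip top [332.7 173.5] 0.77 [ 0.6124 -0.0661  0.189 ]
timer_dial scene [236.  178.9] 0.76 [ 0.5996 -0.0789  0.163 ]
timer_dial top [334.2 183.1] 0.67 [ 0.5982 -0.0728  0.163 ]
centrifuge top [287.4 202.6] 0.77 [0.5891 0.0296 0.    ]
timer_knob top [339.6 182.3] 0.59 [ 0.6003 -0.085   0.163 ]
tube_rack scene [325.  313.8] 0.62 [0.5293 0.2809 0.    ]
tube_rack top [192.5 218.6] 0.68 [0.5401 0.2793 0.    ]
reagent_bottle scene [211.  167.8] 0.84 [ 0.6251 -0.2368  0.    ]
reagent_bottle top [381.1 193. ] 0.66 [ 0.6213 -0.2206  0.    ]
sealant_tray scene [331.8 218.5] 0.78 [0.3898 0.0559 0.    ]
sealant_tray top [279.3 279. ] 0.75 [0.3885 0.0463 0.    ]
lid_press scene [283. 190.] 0.58 [0.5375 0.0567 0.28  ]
lid_press top [262.5 182.5] 0.95 [0.5621 0.0817 0.28  ]
```

View pics/scene0.png

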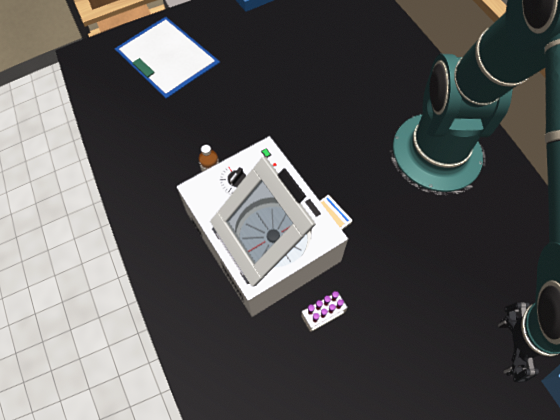

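View pics/top0.png

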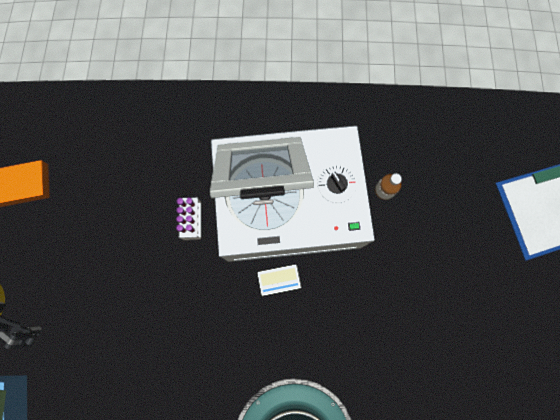

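The scene view shows the centrifuge with its lid open (about 265,220), the knob at (236,178), the bottle at (208,158) and the rack at (325,310). The top view shows the lid lip at (262,192), the knob at (337,183), the bottle at (390,185) and the tray at (279,280).

```bash
python3 - <<'E'
from h import *
from scipy.optimize import least_squares
np.set_printoptions(precision=4,suppress=True)
T=grab_frame("top");S=grab_frame("scene")
c=[atz(T,u,.16) for u in((211,139),(357,127),(373,240),(219,256))]
c=np.array(c);print(c, [np.linalg.norm(c[i]-c[(i+1)%4]) for i in range(4)])
d=(c[0]-c[1]+c[3]-c[2]);yw=np.arctan2(-d[0],d[1]);print("yaw",yw)
for k in("lid_press","timer_axis","timer_dial","pointer_tip","lid_hinge"):
    a=pinpoint(T,k)[:1];b=pinpoint(S,k)[:1];print(k,a,b)
    if a and b: print(tri([T,S],[a[0]["at"],b[0]["at"]]))
h=np.array([.686,.097,.172]);f=np.array([-np.cos(yw),-np.sin(yw),0])
for th in np.arange(.5,.95,.05):
    p=h+f*(.205*np.cos(th)-.008*np.sin(th)); p[2]=.172+.205*np.sin(th)+.008*np.cos(th)
    print(round(th,2),p,proj(T,p),proj(S,p))
E
```

```text
[[ 0.6992  0.2116  0.16  ]
 [ 0.7367 -0.1277  0.16  ]
 [ 0.4717 -0.158   0.16  ]
 [ 0.4289  0.1777  0.16  ]] [np.float64(0.34134384958483155), np.float64(0.2667093239188183), np.float64(0.33841845837187495), np.float64(0.2723562961675252)]
yaw 0.11830558285846335
lid_press [{'at': [260.0, 185.2], 'score': 0.95}] [{'at': [284.3, 188.3], 'score': 0.86}]
[0.544  0.0814 0.3314]
timer_axis [{'at': [336.4, 179.9], 'score': 0.57}] [{'at': [238.6, 172.5], 'score': 0.87}]
[ 0.5935 -0.0716  0.2011]
timer_dial [{'at': [333.1, 183.7], 'score': 0.92}] [{'at': [238.8, 176.0], 'score': 0.73}]
[ 0.5922 -0.0691  0.1847]
pointer_tip [{'at': [331.6, 172.5], 'score': 0.72}] [{'at': [228.4, 179.6], 'score': 0.76}]
[ 0.6179 -0.0669  0.1888]
lid_hinge [{'at': [256.9, 141.0], 'score': 0.64}] [{'at': [229.7, 253.6], 'score': 0.64}]
[0.69   0.1021 0.1786]
0.5 [0.5112 0.0762 0.2773] [264.5437 208.5777] [298.0709 193.1174]
0.55 [0.5166 0.0769 0.286 ] [264.1025 204.7856] [296.0269 192.406 ]
0.6 [0.5225 0.0776 0.2944] [263.6397 200.7325] [293.7744 191.8428]
0.65 [0.5288 0.0783 0.3024] [263.1566 196.4277] [291.3146 191.4335]
0.7 [0.5354 0.0791 0.3102] [262.6549 191.8825] [288.65   191.1832]
0.75 [0.5425 0.0799 0.3176] [262.1362 187.1103] [285.7836 191.0969]
0.8 [0.5499 0.0808 0.3246] [261.6024 182.1267] [282.7198 191.179 ]
0.85 [0.5576 0.0817 0.3313] [261.0557 176.9494] [279.4638 191.4334]
0.9 [0.5657 0.0827 0.3376] [260.4983 171.598 ] [276.0221 191.8633]
```

```bash
cat >> h.py <<'E'
def go(X):
    s=manip.sense();d=np.array(X)-s["eef_pos"]
    R=Rn.from_euler("xyz",s["tool_rot"]).as_matrix();return R.T@d*1000
E
python3 -c "
from h import *;np.set_printoptions(precision=4,suppress=True)
s=manip.sense();s['tool_rot']=[3.1416,0,3.26];manip.sense=lambda:s
print(go([.545,.08,.37]))"
```

```text
[-203.8333 -504.9114 -138.7291]
```

Request:
step_arm(rows=[[0,0,-35,-8.5],[0,0,-35,-8.5],[0,0,-35,-8.5],[0,0,-35,-8.5],[0,0,0,0]], jaw=1)

```text
time_s: 2.88
eef_pos: [0.2833, 0.558, 0.374]
tool_rot: [3.138, 0.002, -3.016]
wrist_force: [0.3, 1.0, -1.1]
finger_gap: 0.0
grip_force: 0.0
```

Request:
step_arm(rows=[[-17,-42,0,0],[-17,-42,0,0],[-17,-42,0,0],[-17,-42,0,0],[-17,-42,0,0],[-17,-42,0,0],[-17,-42,0,0],[-17,-42,0,0],[-17,-42,0,0],[-17,-42,0,0],[-17,-42,0,0],[0,0,0,0]])

```text
time_s: 4.38
eef_pos: [0.5264, 0.1184, 0.3706]
tool_rot: [-3.14, -0.001, -3.024]
wrist_force: [-0.2, 1.0, 0.1]
finger_gap: -0.003
grip_force: 0.0
```

```bash
python3 - <<'E'
from h import *
np.set_printoptions(precision=4,suppress=True)
s=manip.sense();print(s["eef_pos"],s["tool_rot"],s["joints"])
W=grab_frame("wrist");save(W,"w1.png")
for k in("lid_press","timer_axis","timer_dial","pointer_tip","lid_hinge"):
    print(k,[(q["at"],q["score"]) for q in pinpoint(W,k)[:1]])
h=np.array([.687,.099,.172]);yw=.118;f=np.array([-np.cos(yw),-np.sin(yw),0])
for th in np.arange(.65,.9,.05):
    p=h+f*(.205*np.cos(th)-.008*np.sin(th)); p[2]=.172+.205*np.sin(th)+.008*np.cos(th)
    print(round(th,2),p,proj(W,p))
E
```

```text
[0.5264 0.1184 0.3706] [-3.1404 -0.0007 -3.0244] [-0.4711  0.1618  0.2211  1.6417 -0.0351  1.343   1.4432]
lid_press [([207.4, 269.6], 0.67)]
timer_axis [([76.6, 240.9], 0.74)]
timer_dial [([82.2, 230.6], 0.87)]
pointer_tip []
lid_hinge []
0.65 [0.5297 0.0804 0.3024] [214.3917 229.3402]
0.7 [0.5364 0.0811 0.3102] [212.7996 243.6863]
0.75 [0.5435 0.082  0.3176] [211.2678 259.1684]
0.8 [0.5509 0.0829 0.3246] [209.8178 275.72  ]
0.85 [0.5586 0.0838 0.3313] [208.4724 293.2457]
```

View pics/w1.png

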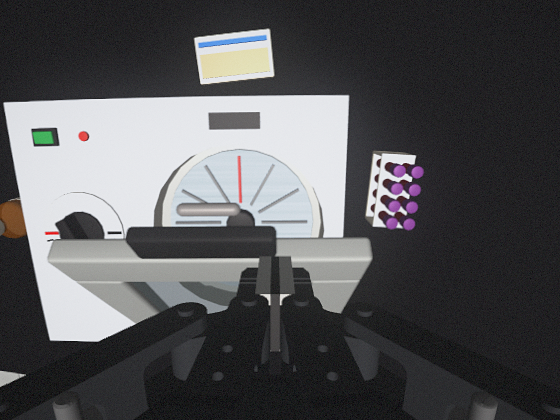

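The wrist view shows the lid lip at (200,240), the fingers at (275,270) and the knob at (82,225). The networks agree with a lid angle of about 0.78 rad.

```bash
python3 - <<'E'
from h import *
np.set_printoptions(precision=1,suppress=True)
h=np.array([.687,.099,.172]);yw=.118;f=np.array([-np.cos(yw),-np.sin(yw),0])
def pt(th,g=0):
    p=h+f*(.205*np.cos(th)-(.008+g)*np.sin(th)); p[2]=.172+.205*np.sin(th)+(.008+g)*np.cos(th);return p
print(go(pt(.8,.008)))
L=[go(pt(t)) for t in(.8,.7,.6,.5,.4,.3,.2,.15,.1,.06,.03,0)]
for a in L: print(a, end=' ')
print(pt(0)*1000)
E
```

```text
[-26.4 -42.8  40.9]
[-20.6 -42.8  46.5] [ -6.1 -42.7  61. ] [  7.  -42.6  76.8] [ 18.3 -42.5  93.8] [ 28.  -42.4 112. ] [ 35.7 -42.4 130.9] [ 41.6 -42.4 150.6] [ 43.8 -42.3 160.6] [ 45.4 -42.3 170.7] [ 46.4 -42.3 178.9] [ 46.9 -42.3 185. ] [ 47.2 -42.3 191.2] [483.4  74.9 180. ]
```

Request:
step_arm(rows=[[-12,-21,0,0],[-12,-21,0,0],[0,0,18,0],[0,0,18,0],[3,0,5,0],[3,0,5,0],[0,0,0,0]])

```text
time_s: 5.55
eef_pos: [0.5483, 0.0826, 0.3255]
tool_rot: [3.142, 0.0, -3.018]
wrist_force: [-0.8, -0.2, 0.3]
finger_gap: 0.0
grip_force: 0.0
```

Request:
step_arm(rows=[[6,0,7,0],[6,0,8,0],[7,0,8,0],[6,0,8,0],[0,0,0,0]])

```text
time_s: 6.18
eef_pos: [0.523, 0.0792, 0.2937]
tool_rot: [-3.141, -0.001, -3.018]
wrist_force: [-0.6, 0.5, 1.4]
finger_gap: 0.002
grip_force: 0.0
```

Request:
step_arm(rows=[[6,0,8,0],[5,0,8,0],[5,0,9,0],[5,0,9,0],[4,0,10,0],[4,0,10,0],[0,0,0,0]])

```text
time_s: 7.05
eef_pos: [0.4943, 0.0756, 0.2395]
tool_rot: [-3.141, -0.001, -3.018]
wrist_force: [-0.4, -1.3, 1.0]
finger_gap: -0.001
grip_force: 0.0
```

```bash
python3 - <<'E'
from h import *
np.set_printoptions(precision=4,suppress=True)
h=np.array([.687,.099,.172]);yw=.118;f=np.array([-np.cos(yw),-np.sin(yw),0])
T=grab_frame("top");S=grab_frame("scene")
for k,p in(("T",T),("S",S)): print(k,[(q["at"],q["score"]) for q in pinpoint(p,"lid_press")[:1]])
for th in (.2,.3,.4,.5,.6,.7,.8):
    p=h+f*(.205*np.cos(th)-.008*np.sin(th)); p[2]=.172+.205*np.sin(th)+.008*np.cos(th)
    print(th,proj(T,p),proj(S,p))
save(S,"s2.png")
E
```

```text
T [([337.5, 179.1], 0.43)]
S [([303.3, 198.7], 0.78)]
0.2 [265.6954 225.0694] [306.0014 201.0575]
0.3 [265.059  220.5071] [304.1843 198.2379]
0.4 [264.3218 214.8299] [301.5508 195.8875]
0.5 [263.4883 208.0468] [298.0859 194.0573]
0.6 [262.5657 200.1936] [293.7844 192.7966]
0.7 [261.5644 191.3369] [288.654  192.1511]
0.8 [260.4978 181.576 ] [282.7165 192.1612]
```

View pics/s2.png

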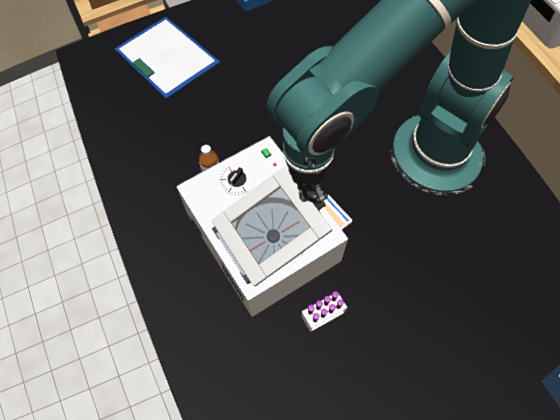

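The scene view shows the lid has followed the fingertips (310,190) down to about 0.3 rad, and the knob at (236,178) is untouched.

Request:
step_arm(rows=[[3,0,9,0],[2,0,9,0],[2,0,9,0],[2,0,8,0],[1,0,5,0],[0,0,0,0]])

```text
time_s: 8.0
eef_pos: [0.4848, 0.0744, 0.2]
tool_rot: [-3.141, -0.001, -3.018]
wrist_force: [-0.1, -0.3, -0.3]
finger_gap: -0.001
grip_force: 0.0
```

Request:
step_arm(rows=[[0,0,2,0],[0,0,2,0],[0,0,0,0]])

```text
time_s: 8.38
eef_pos: [0.485, 0.0745, 0.1962]
tool_rot: [-3.141, -0.0, -3.018]
wrist_force: [-0.4, -0.5, 0.2]
finger_gap: -0.002
grip_force: 0.0
```

Request:
step_arm(rows=[[0,0,2,0],[0,0,2,0],[0,0,2,0],[0,0,0,0]])

```text
time_s: 8.88
eef_pos: [0.4849, 0.0745, 0.1903]
tool_rot: [-3.142, -0.0, -3.018]
wrist_force: [-2.3, -0.5, 1.8]
finger_gap: 0.001
grip_force: 1.1
```

Request:
step_arm(rows=[[0,0,1.5,0],[0,0,1.5,0],[0,0,0,0]])

```text
time_s: 9.25
eef_pos: [0.485, 0.0745, 0.1872]
tool_rot: [-3.142, 0.0, -3.018]
wrist_force: [-0.0, 0.9, 0.9]
finger_gap: 0.001
grip_force: 0.0
```

Request:
step_arm(rows=[[0,0,1.5,0],[0,0,1.5,0],[0,0,0,0]])

```text
time_s: 9.62
eef_pos: [0.485, 0.0745, 0.1841]
tool_rot: [-3.141, -0.0, -3.018]
wrist_force: [0.9, -0.2, -0.8]
finger_gap: -0.001
grip_force: 0.0
```

Request:
step_arm(rows=[[0,0,1.5,0],[0,0,1.5,0],[0,0,0,0]])

```text
time_s: 10.0
eef_pos: [0.4849, 0.0745, 0.1811]
tool_rot: [-3.141, -0.0, -3.018]
wrist_force: [0.5, 0.5, -0.4]
finger_gap: -0.003
grip_force: 0.0
```

Request:
step_arm(rows=[[0,0,1,0],[0,0,1,0],[0,0,0,0]])

```text
time_s: 10.38
eef_pos: [0.485, 0.0745, 0.1793]
tool_rot: [-3.141, -0.0, -3.018]
wrist_force: [0.1, -0.1, -0.3]
finger_gap: 0.001
grip_force: 0.0
```

Request:
step_arm(rows=[[0,0,1,0],[0,0,1,0],[0,0,0,0]])

```text
time_s: 10.75
eef_pos: [0.485, 0.0745, 0.1774]
tool_rot: [-3.142, -0.0, -3.018]
wrist_force: [-1.2, 0.3, 3.8]
finger_gap: 0.003
grip_force: 2.0
```

Request:
step_arm(rows=[[0,0,1,0],[0,0,1,0],[0,0,0,0]])

```text
time_s: 11.12
eef_pos: [0.4849, 0.0745, 0.1756]
tool_rot: [3.142, -0.0, -3.018]
wrist_force: [-5.3, -0.8, 9.4]
finger_gap: -0.001
grip_force: 4.7
```

```bash
python3 - <<'E'
from h import *
for i in range(3):
    W=grab_frame("wrist"); s=manip.sense(); print(np.round(s["wrist_force"],1),np.round(s["eef_pos"],4))
save(W,"w3.png")
E
```

```text
[-4.8 -0.   9.7] [0.485  0.0745 0.1756]
[-4.6 -0.3 10.4] [0.485  0.0745 0.1756]
[-4.7 -0.4  9.2] [0.485  0.0745 0.1756]
```

View pics/w3.png

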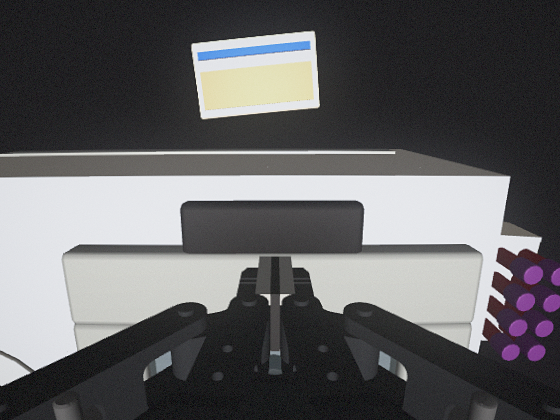

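The wrist view shows the lid flat and shut, with the fingertips at (275,275) just behind the black lip (270,228). It is pressed at about 10 N. I'll back off and go to the knob.

Request:
step_arm(rows=[[0,0,-20,0],[0,0,-40,0],[0,0,-45,0],[-15,-28,0,-4],[-15,-28,0,-4],[-15,-28,0,-4],[-12,-28,0,-4],[-10,-28,0,-1],[-8,-20,0,0],[0,0,0,0]], jaw=0.35)

```text
time_s: 12.52
eef_pos: [0.6017, -0.0597, 0.2797]
tool_rot: [-3.141, -0.001, -2.723]
wrist_force: [-0.9, -0.0, -0.3]
finger_gap: 0.652
grip_force: 0.0
```

```bash
python3 - <<'E'
from h import *
np.set_printoptions(precision=4,suppress=True)
s=manip.sense();print(s["eef_pos"],s["tool_rot"],s["wrist_force"],s["joints"])
P={n:grab_frame(n) for n in("wrist","top","scene")}
for k,z in dict(timer_axis=.178,timer_dial=.163,timer_knob=.163,pointer_tip=.189,lid_press=.180).items():
  for n,p in P.items():
    for q in pinpoint(p,k)[:1]: print(k,n,np.round(q["at"],1),round(q["score"],2),atz(p,q["at"],z))
save(P["wrist"],"w4.png");print(proj(P["wrist"],s["eef_pos"]))
E
```

```text
[ 0.6017 -0.0597  0.2797] [-3.1412 -0.0009 -2.723 ] [-0.8988 -0.0395 -0.3163] [-0.1881  0.35    0.3052  1.6187 -0.1103  1.1906  2.1302]
timer_axis wrist [251.9 202.7] 0.76 [ 0.5987 -0.0788  0.178 ]
timer_axis scene [238.2 177.2] 0.7 [ 0.5952 -0.0724  0.178 ]
timer_dial wrist [249.6 194.5] 0.79 [ 0.5972 -0.0823  0.163 ]
timer_dial scene [236.9 180.4] 0.93 [ 0.5993 -0.0741  0.163 ]
timer_knob wrist [253.1 192. ] 0.67 [ 0.5944 -0.0807  0.163 ]
timer_knob scene [235.9 179.2] 0.78 [ 0.6001 -0.0782  0.163 ]
pointer_tip wrist [257.3 230.3] 0.81 [ 0.6126 -0.0681  0.189 ]
pointer_tip scene [230. 180.] 0.84 [ 0.6176 -0.0677  0.189 ]
lid_press wrist [515.8 141.7] 0.69 [0.484  0.0705 0.18  ]
lid_press top [267.9 232. ] 0.57 [0.4812 0.0721 0.18  ]
[274.7868 278.6401]
```

View pics/w4.png

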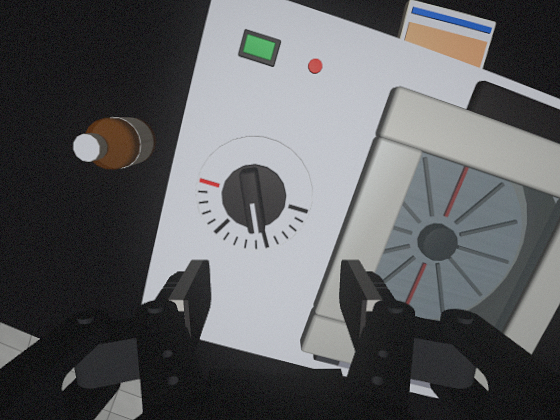

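The wrist view shows the lid shut. The knob skirt is centred at (254,197), with the white line running from about (252,203) to (258,235). The red mark is at (208,182), the 10 mark at (222,226) and the 5 mark at (266,240). The pointer is near 5.5 min.

```bash
python3 - <<'E'
from h import *
np.set_printoptions(precision=4,suppress=True)
W=grab_frame("wrist");f=W["frame"]
g=cv2.cvtColor(f,cv2.COLOR_RGB2GRAY)
m=(g<90).astype(np.uint8);m[:155]=0;m[245:]=0;m[:,:215]=0;m[:,295:]=0
m=cv2.morphologyEx(m,cv2.MORPH_OPEN,np.ones((9,9)))
c=max(cv2.findContours(m,0,1)[0],key=cv2.contourArea);(e)=cv2.minEnclosingCircle(c);print(e,atz(W,e[0],.168))
roi=g[195:242,240:272];y,x=np.where(roi>150);ok=(g[195:242,240:272]>150)
n,l,st,cc=cv2.connectedComponentsWithStats(ok.astype(np.uint8))
for i in range(1,n):
  if st[i,4]>25:
    y,x=np.where(l==i);P=np.array([atz(W,(a+240,b+195),.189)[:2] for a,b in zip(x,y)])
    v=np.linalg.svd(P-P.mean(0))[2][0];t=(P-P.mean(0))@v
    print(st[i],P.mean(0),v,np.arctan2(v[1],v[0]),t.min(),t.max(),P.mean(0)+v*t.min(),P.mean(0)+v*t.max())
for k,z in dict(m15=(208,182),m10=(222,226),m5=(266,240),m0=(298,208)).items(): print(k,atz(W,z,.163))
cv2.imwrite("pics/k5.png",cv2.resize(cv2.cvtColor(f[130:260,180:320],cv2.COLOR_RGB2BGR),None,fx=4,fy=4,interpolation=2))
E
```

```text
((251.68988037109375, 194.99156188964844), 31.919876098632812) [ 0.5957 -0.0796  0.168 ]
[  0   8  22  39 337] [ 0.6139 -0.0719] [0.9289 0.3702] 0.3792356046960417 -0.018632914479160104 0.008965702357397997 [ 0.5965 -0.0788] [ 0.6222 -0.0686]
[ 23  26   9  21 148] [ 0.6103 -0.0599] [0.9076 0.4199] 0.4332808604516614 -0.0075544840761106475 0.006998898652392128 [ 0.6035 -0.0631] [ 0.6167 -0.057 ]
m15 [ 0.601  -0.1131  0.163 ]
m10 [ 0.6285 -0.0908  0.163 ]
m5 [ 0.6251 -0.0553  0.163 ]
m0 [ 0.5917 -0.0435  0.163 ]
```

View pics/k5.png

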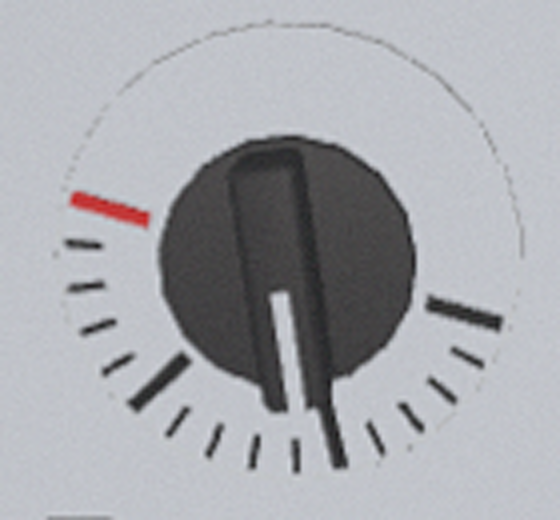

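The crop shows the white line running from (279,293) to (296,410), so the pointer is near 6 min.

```bash
python3 - <<'E'
from h import *
np.set_printoptions(precision=4,suppress=True)
W=grab_frame("wrist")
a=atz(W,(180+279/4,130+293/4),.189);b=atz(W,(180+296/4,130+410/4),.189)
# whole bar ends: midline of top
c=atz(W,(180+268/4,130+160/4),.189)
an=np.arctan2(b[1]-a[1],b[0]-a[0])
print(a,b,c,(b+c)/2,np.linalg.norm(b-a),an,"min",(.125+np.pi/2-an)/.2094)
s=manip.sense();y=s["tool_rot"][2];print("turn about tool z deg",np.degrees(-(an-np.pi-y)))
X=[.596,-.0795,.2];d=X-s["eef_pos"];y2=an-np.pi
for yy in(y,y2): print(yy,(d[0]*np.cos(yy)+d[1]*np.sin(yy))*1e3,(d[0]*np.sin(yy)-d[1]*np.cos(yy))*1e3)
E
```

```text
[ 0.5969 -0.0791  0.189 ] [ 0.6149 -0.0682  0.189 ] [ 0.5768 -0.0896  0.189 ] [ 0.5958 -0.0789  0.189 ] 0.021016058751918483 0.5429539810092601 min 5.50545532848919
turn about tool z deg -7.0264697131975336
-2.7212737038674915 13.446775506477538 -16.95780459106232
-2.598638672580533 15.420198904686966 -15.185531726289645
```

Request:
step_arm(rows=[[0,0,0,-7],[15,-15,0,0],[0,0,30,0],[0,0,30,0],[0,0,16,0],[0,0,0,0]])

```text
time_s: 14.28
eef_pos: [0.5958, -0.0796, 0.2038]
tool_rot: [3.141, -0.001, -2.6]
wrist_force: [-0.4, -0.4, 0.5]
finger_gap: 0.647
grip_force: 0.0
```

```bash
python3 - <<'E'
from h import *
np.set_printoptions(precision=4,suppress=True)
s=manip.sense();print(s["eef_pos"],s["tool_rot"],s["wrist_force"],s["torque"])
print(go([.596,-.079,.173]))
p=grab_frame("wrist");save(p,"w6.png");print(proj(p,[.596,-.079,.189]),proj(p,s["eef_pos"]))
for k,z in dict(timer_axis=.178,pointer_tip=.189).items():
    for q in pinpoint(p,k)[:1]: print(k,np.round(q["at"],1),round(q["score"],2),atz(p,q["at"],z))
E
```

```text
[ 0.5958 -0.0796  0.2038] [ 3.1411 -0.0013 -2.6004] [-0.3895 -0.392   0.4544] [-0.026  -0.006   0.0095]
[-0.5063  0.4503 30.8102]
[275.2962 266.1627] [274.3178 278.638 ]
timer_axis [273.4 260.5] 0.64 [ 0.5979 -0.079   0.178 ]
pointer_tip [274.  304.5] 0.84 [ 0.614  -0.0689  0.189 ]
```

View pics/w6.png

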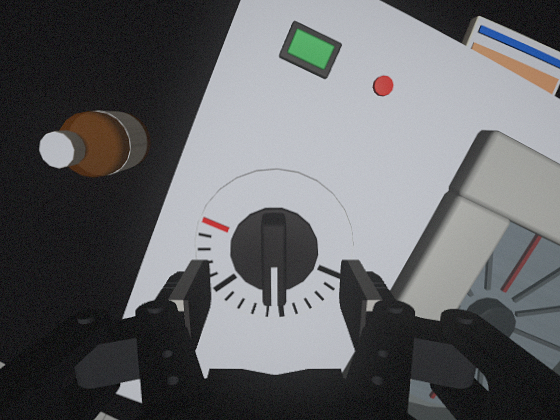

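The wrist view shows the bar upright at column 274, midway between the pads (190 and 360), and its axis at row 266 as predicted. It is aligned, so I'll descend and grip.

Request:
step_arm(rows=[[0,0,15,0],[0,0,12,0],[0,0,3,0],[0,0,0,0]])

```text
time_s: 14.92
eef_pos: [0.5962, -0.0791, 0.1741]
tool_rot: [3.141, -0.0, -2.599]
wrist_force: [0.5, -0.3, 1.1]
finger_gap: 0.649
grip_force: 0.0
```

Request:
step_arm(rows=[[0,0,0,0],[0,0,0,0],[0,0,0,0],[0,0,0,0],[0,0,0,0],[0,0,0,0]], jaw=1)

```text
time_s: 15.68
eef_pos: [0.5967, -0.0796, 0.1748]
tool_rot: [-3.14, 0.001, -2.599]
wrist_force: [1.0, -4.1, 6.0]
finger_gap: 0.118
grip_force: 60.3
```

```bash
cat > t.py <<'E'
from h import *
np.set_printoptions(precision=3,suppress=True)
L=[]
for i in range(4):
    grab_frame("wrist");s=manip.sense();L.append(s["torque"])
y=s["tool_rot"][2];a=(.125-np.pi/2-y)
a=a%(2*np.pi)
print("F",s["wrist_force"],"T",np.mean(L,0),"std",np.std(L,0)[2],"pos",s["eef_pos"],"yaw %.4f knob~%.3f min %.2f"%(y,a,a/.2094),"q7",s["joints"][6],s["joint_torque"][6],"gap",s["finger_gap"],s["time_s"])
E
python3 t.py
```

```text
F [ 1.647 -3.984  5.873] T [-0.822 -0.357  0.111] std 0.027126612293537068 pos [ 0.597 -0.08   0.175] yaw -2.5995 knob~1.154 min 5.51 q7 2.3103881625726825 -0.10963575448840857 gap 0.12241297829366153 15.875
```

Request:
step_arm(rows=[[0,0,-0.7,4],[0,0,0,8],[0,0,0,8],[0,0,0,0]])

```text
time_s: 16.38
eef_pos: [0.5964, -0.0791, 0.1749]
tool_rot: [-3.141, 0.0, -2.948]
wrist_force: [4.3, -3.1, -2.5]
finger_gap: 0.122
grip_force: 59.4
```

```bash
python3 t.py
```

```text
F [ 5.566 -2.573 -2.647] T [-0.472 -1.044 -0.101] std 0.03175787384396676 pos [ 0.596 -0.079  0.175] yaw -2.9445 knob~1.499 min 7.16 q7 1.9977767945357578 0.07255580741912127 gap 0.12212259199596134 16.575
```

Request:
step_arm(rows=[[0,0,0,8],[0,0,0,8],[0,0,0,8],[0,0,0,8],[0,0,0,8]])

```text
time_s: 17.2
eef_pos: [0.5966, -0.0781, 0.1749]
tool_rot: [3.141, 0.0, 2.637]
wrist_force: [5.2, 2.4, -3.0]
finger_gap: 0.117
grip_force: 59.4
```

```bash
python3 -c "
from h import *
s=manip.sense();print(s['torque'],s['tool_rot'],s['joint_torque'][6])"; python3 t.py; python3 - <<'E'
from h import *
save(grab_frame("wrist"),"w7.png")
E
```

```text
[ 0.65973482 -1.34141261  0.12651553] [3.14058176e+00 1.18695331e-04 2.63706905e+00] 3.1192950904369354
F [ 5.397  1.624 -2.964] T [ 0.51  -1.201 -0.061] std 0.01231441350818271 pos [ 0.597 -0.078  0.175] yaw 2.6413 knob~2.196 min 10.49 q7 1.371157031005049 -0.2477378211915493 gap 0.1203328080134932 17.4
```

View pics/w7.png

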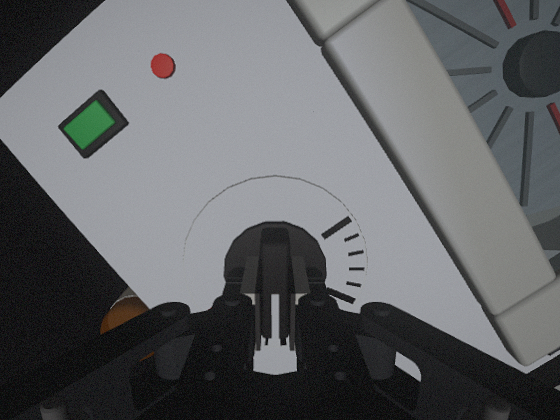

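The wrist view shows the bar gripped at (275,290), with the dial marks swung to the right at (350,260). The knob follows the gripper, and the moving torque is about +0.13 N m as expected.

Request:
step_arm(rows=[[0,0,0,8],[0,0,0,9],[0,0,0,9],[0,0,0,9],[0,0,0,9],[0,0,0,8],[0,0,0,2],[0,0,0,2]])

```text
time_s: 18.45
eef_pos: [0.5978, -0.0773, 0.175]
tool_rot: [3.139, -0.001, 1.664]
wrist_force: [14.6, 3.9, -7.1]
finger_gap: 0.12
grip_force: 59.0
```

```bash
cat > q.py <<'E'
from h import *
s=manip.sense();y=s["tool_rot"][2];a=(.125-np.pi/2-y)%(2*np.pi)
print("Tz %.3f yaw %.4f knob %.3f t7 %.2f F"%(s['torque'][2],y,a,s['joint_torque'][6]),np.round(s["wrist_force"],1))
E
python3 q.py
```

```text
Tz 0.200 yaw 1.6642 knob 3.173 t7 0.55 F [14.6  3.9 -7.1]
```

Request:
step_arm(rows=[[0.3,1,0.4,0],[0,0,0,1.5],[0,0,0,1.5]])

```text
time_s: 18.82
eef_pos: [0.598, -0.0773, 0.1749]
tool_rot: [3.14, -0.001, 1.612]
wrist_force: [5.0, 4.5, 3.4]
finger_gap: 0.118
grip_force: 60.4
```

```bash
python3 q.py
```

```text
Tz 0.167 yaw 1.6115 knob 3.226 t7 0.43 F [5.  4.5 3.4]
```

Lateral load is relieved. Next, small steps, watching the torque (free running is about 0.15–0.17).

Request:
step_arm(rows=[[0.3,0.3,0,1.5],[0,0,0,1.5]])

```text
time_s: 19.08
eef_pos: [0.5981, -0.0773, 0.1749]
tool_rot: [3.141, -0.001, 1.558]
wrist_force: [4.4, 4.6, 3.8]
finger_gap: 0.12
grip_force: 60.6
```

```bash
python3 q.py
```

```text
Tz 0.199 yaw 1.5576 knob 3.280 t7 0.50 F [4.4 4.6 3.8]
```

Request:
step_arm(rows=[[0,0,0,1.5],[0,0,0,1.5]])

```text
time_s: 19.32
eef_pos: [0.5982, -0.0773, 0.1749]
tool_rot: [3.14, -0.001, 1.505]
wrist_force: [6.0, 5.0, 4.6]
finger_gap: 0.118
grip_force: 60.5
```

```bash
python3 q.py
```

```text
Tz 0.205 yaw 1.5051 knob 3.332 t7 0.41 F [6.  5.  4.6]
```

Request:
step_arm(rows=[[0,0.3,0,1.5],[0,0,0,1.5]])

```text
time_s: 19.58
eef_pos: [0.5983, -0.0773, 0.1748]
tool_rot: [3.141, -0.001, 1.453]
wrist_force: [3.9, 5.4, 5.3]
finger_gap: 0.12
grip_force: 60.7
```

```bash
python3 q.py
```

```text
Tz 0.200 yaw 1.4527 knob 3.385 t7 0.42 F [3.9 5.4 5.3]
```

Request:
step_arm(rows=[[0.3,0,-0.2,1.5],[0,0,0,1.5]])

```text
time_s: 19.82
eef_pos: [0.5984, -0.0773, 0.1749]
tool_rot: [3.141, -0.001, 1.4]
wrist_force: [5.4, 2.4, 0.8]
finger_gap: 0.119
grip_force: 60.1
```

```bash
python3 q.py
```

```text
Tz 0.179 yaw 1.4001 knob 3.437 t7 0.40 F [5.4 2.4 0.8]
```

Request:
step_arm(rows=[[0,0.2,0,1.5],[0,0,0,1.5]])

```text
time_s: 20.08
eef_pos: [0.5985, -0.0774, 0.1749]
tool_rot: [3.141, -0.001, 1.347]
wrist_force: [3.3, 3.9, 3.0]
finger_gap: 0.114
grip_force: 60.3
```

```bash
python3 q.py
```

```text
Tz 0.233 yaw 1.3474 knob 3.490 t7 0.43 F [3.3 3.9 3. ]
```

Request:
step_arm(rows=[[0,0,0,1],[0,0,0,1]])

```text
time_s: 20.32
eef_pos: [0.5985, -0.0774, 0.1749]
tool_rot: [3.141, -0.001, 1.313]
wrist_force: [5.1, 2.8, 1.4]
finger_gap: 0.119
grip_force: 60.3
```

```bash
python3 q.py
```

```text
Tz 0.276 yaw 1.3129 knob 3.525 t7 0.12 F [5.1 2.8 1.4]
```

Request:
step_arm(rows=[[0,0,0,0.7],[0,0,0,0.8]])

```text
time_s: 20.58
eef_pos: [0.5986, -0.0774, 0.1749]
tool_rot: [3.141, -0.001, 1.287]
wrist_force: [5.3, 3.3, 3.0]
finger_gap: 0.118
grip_force: 60.2
```

```bash
python3 q.py; python3 t.py
```

```text
Tz 0.323 yaw 1.2869 knob 3.550 t7 0.01 F [5.3 3.3 3. ]
F [5.208 3.054 1.763] T [ 0.678 -1.267  0.274] std 0.025422768512263157 pos [ 0.599 -0.077  0.175] yaw 1.2873 knob~3.550 min 16.95 q7 0.18249799519425744 -0.27140856720507145 gap 0.12238995008080061 20.775
```

Request:
step_arm(rows=[[0,0,0,0.6],[0,0,0,0.6]])

```text
time_s: 21.02
eef_pos: [0.5986, -0.0774, 0.1749]
tool_rot: [3.141, -0.001, 1.266]
wrist_force: [5.6, 3.4, 1.4]
finger_gap: 0.115
grip_force: 60.2
```

```bash
python3 q.py; python3 t.py
```

```text
Tz 0.395 yaw 1.2661 knob 3.571 t7 -0.13 F [5.6 3.4 1.4]
F [5.656 3.27  1.528] T [ 0.622 -1.361  0.33 ] std 0.012916465920275951 pos [ 0.599 -0.077  0.175] yaw 1.2664 knob~3.571 min 17.05 q7 0.16447154066857478 -0.3253345750272274 gap 0.11816765806239395 21.225
```

Torque climbs steadily with angle from 0.18 to 0.40 N m, so the stop is met about 0.2 N m above free running, without forcing it. Now back down to 10 minutes.

Request:
step_arm(rows=[[0,0,0,-5],[0,0,0,-9],[0,0,0,-9],[0,0,0,-9],[0,0,0,-9],[0,0,0,-9],[0,0,0,-9],[0,0,0,-9],[0,0,0,-8],[0,0,0,-3],[0,0,0,0]])

```text
time_s: 22.6
eef_pos: [0.5968, -0.0781, 0.1748]
tool_rot: [-3.141, -0.003, 2.645]
wrist_force: [-8.6, 1.8, 10.8]
finger_gap: 0.121
grip_force: 61.4
```

```bash
python3 t.py
```

```text
F [-8.208  1.471 10.644] T [0.445 1.931 0.182] std 0.011168966013794142 pos [ 0.597 -0.078  0.175] yaw 2.6441 knob~2.193 min 10.47 q7 1.3713022662517695 -0.14500390738248825 gap 0.11873447115058398 22.8
```

Request:
step_arm(rows=[[0.7,-0.2,-0.5,-2.5],[0,0,0,-2],[0,0,0,-1],[0,0,0,0]])

```text
time_s: 23.3
eef_pos: [0.5967, -0.0781, 0.1749]
tool_rot: [-3.141, -0.001, 2.738]
wrist_force: [-4.0, -1.5, -2.5]
finger_gap: 0.121
grip_force: 59.7
```

```bash
python3 t.py
```

```text
F [-5.748 -2.018 -3.722] T [-0.326  1.049  0.036] std 0.014873548974309125 pos [ 0.597 -0.078  0.175] yaw 2.7377 knob~2.100 min 10.03 q7 1.4541366295304052 -0.05986075149849057 gap 0.1236397122514472 23.5
```

Release, back straight off, and check the pointer.

Request:
step_arm(rows=[[0,0,0,0],[0,0,0,0],[0,0,0,0],[0,0,0,0]], jaw=0.35)

```text
time_s: 24.0
eef_pos: [0.5975, -0.0779, 0.1754]
tool_rot: [3.142, 0.0, 2.738]
wrist_force: [-0.2, -0.8, 0.7]
finger_gap: 0.651
grip_force: 0.0
```

Request:
step_arm(rows=[[0,0,-15,0],[0,0,-30,0],[0,0,-30,0],[10,0,-20,0],[-30,0,0,0],[0,0,0,0]])

```text
time_s: 24.75
eef_pos: [0.6161, -0.0862, 0.2707]
tool_rot: [-3.141, 0.0, 2.738]
wrist_force: [0.0, 0.6, 0.2]
finger_gap: 0.652
grip_force: 0.0
```

```bash
python3 - <<'E'
from h import *
np.set_printoptions(precision=4,suppress=True)
W=grab_frame("wrist");S=grab_frame("scene");s=manip.sense();print(s["eef_pos"],s["tool_rot"])
C=np.array([.596,-.079])
c=proj(W,[.596,-.079,.175]);print(c,proj(W,[.596,-.079,.189]))
for a in(1.99,2.094,2.2):
    w=.125+np.pi/2-a;print(a,proj(W,[C[0]+.022*np.cos(w),C[1]+.022*np.sin(w),.189]))
x,y=max(0,int(c[0])-70),max(0,int(c[1])-65);print("crop",x,y)
cv2.imwrite("pics/k8.png",cv2.resize(cv2.cvtColor(W["frame"][y:y+130,x:x+140],cv2.COLOR_RGB2BGR),None,fx=4,fy=4,interpolation=2))
for k,z in dict(timer_axis=.178,pointer_tip=.189,timer_dial=.163).items():
  for p in(W,S):
    for q in pinpoint(p,k)[:1]: print(k,np.round(q["at"],1),round(q["score"],2),atz(p,q["at"],z))
E
```

```text
[ 0.6151 -0.0857  0.2703] [-3.1413 -0.0006  2.7379]
[274.416  188.5044] [274.3813 192.6325]
1.99 [278.0169 225.0634]
2.094 [274.5666 225.2522]
2.2 [271.0484 225.0907]
crop 204 123
timer_axis [278.  194.8] 0.6 [ 0.6004 -0.0782  0.178 ]
timer_axis [237.1 172.8] 0.71 [ 0.5927 -0.0849  0.178 ]
pointer_tip [274.  221.6] 0.87 [ 0.6138 -0.0869  0.189 ]
pointer_tip [226.6 173.4] 0.64 [ 0.6179 -0.0881  0.189 ]
timer_dial [273.2 182.7] 0.65 [ 0.5939 -0.0791  0.163 ]
timer_dial [234.5 181. ] 0.92 [ 0.6052 -0.0751  0.163 ]
```

View pics/k8.png

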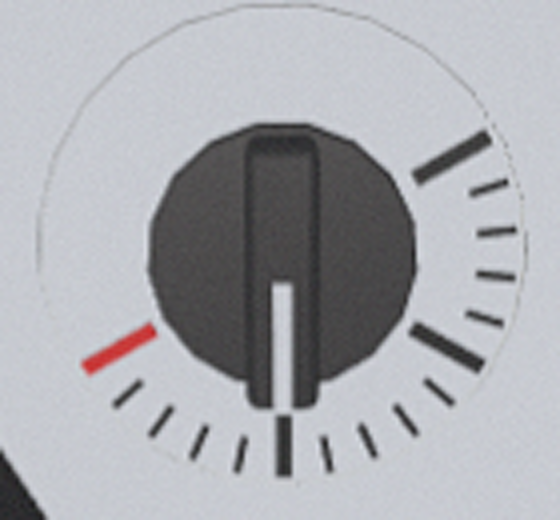

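The crop shows the white line (283,285–408) pointing straight at the long 10 mark (283,445). The gripper is clear and the lid is shut.

```bash
python3 -c "
from h import *
print(manip.sense()['time_s'],manip.sign_off())"
```

```text
the job is handed in; nothing more can be done
25.15 None
```

The job is handed in at 25 s: the lid was pressed shut at about 10 N. I judged the catch by the lid lying flat after release and by the force pattern, not by a felt snap. The timer was wound to its stop at about 0.2 N m over free running, then turned back and released with the pointer on 10 minutes.

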